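# Swap the label printer's battery pack into the charger

## Task

The label printer's battery is flat: squeeze the pack's sprung snap tab in, lift the pack out of the printer while the tab stays pressed, and seat it upright in the charger with its tab on the same side as the charger's catch. Press it gently down by feel until it is fully home and, when let go, its tab springs out and latches under the catch. Never yank or force the pack against the printer or the charger (keep every push and pull below about 20 N), and leave the jars and the pill bottle alone.

Things in the scene. Friction and masses are not known exactly. Their poses are not given: they have to be found in the camera images.
- battery: black battery pack, upright block 38 (x) x 56 (y) x 82 (z) mm, 0.11 to 0.23 kg. Origin at its underside; flat faces at x = -18 and +20 mm, y = +-28 mm; bottom 4 mm inset by 2 mm all round. Starts latched upright in the printer's well, top 43 mm proud of it, its axes along the printer's. Sprung snap tab in its -x face.
- battery_grip (a point): point on the pack, 64 mm straight above its origin. With the tab squeezed fully in, the pack measures 40 mm from tab face (x = -20) to rear face (x = +20), so fingers closing along the pack's x and centred here both press the tab and grip the pack.
- tab (a joint): inward travel of the grey snap tab along the pack's +x, in m: 0 = sprung out (latching), 0.006 = fully in. Spring 3.3 N at first, 10 N fully in: a grip of 20 to 30 N presses it home. Its hook (top 32 mm above the pack's underside) lies under a 5.5 mm thick catch lip when out and clears it by 2 mm when fully in; lifting with the tab less than 0.0045 in jams.
- tab_face (a point): centre of the tab's push face, 26 mm to -x of the pack's origin when out, 60 mm above its underside; the push face is 22 mm wide (y) and spans 44 to 77 mm above the pack's underside.
- label_printer: fixed grey label printer, 84 x 148 mm, 49 mm high at the battery well; beside the well, from y = +44 to +100 mm, a 73 mm high label-roll cover. Origin on the desk below the centre of the well. Well floor 10 mm above the origin, mouth 49 mm; 1.2 mm clearance a side round the pack; catch lip on the -x side.
- charger: fixed charger, 94 x 104 mm black shell 36 mm high, holding a grey bay. Origin: on the desk, at the shell's reference centre. The bay stands up to 4.5 mm off it either way in the charger's x and in its y, and 0 to 8 mm above its lowest height; this pose does not tell how much. The bay is stiff (yields only above 80 N): its place must be felt or seen. The pack goes in with its axes along these.
- bay_floor (a point): point on the charger, 10 mm straight above its origin: lowest place of the bay's floor (the true floor is 0 to 8 mm higher, its centre up to 4.5 mm beside). Bay mouth 39 mm above its floor; 1.2 mm clearance a side round the pack; smooth lead-in chamfers (6 mm wide, 10 mm deep, friction about 0.35) except at the catch lip, which is on the -x side.
- bay_contacts (a point): point on the charger 5 mm above bay_floor. Sprung contacts stand 5 mm above the true floor and push the pack up over the last 5 mm: 1.5 N at first touch, 3.5 N with the pack on the floor. The latch has 1.5 mm of play: push the pack onto the floor (hard stop) and let go there; the tab springs out, the pack rises at most 1.5 mm and stays.
- small_jar_0: small dark jar, 42 x 58 mm, a bystander; origin at the centre of its underside
- small_jar_1: small white jar, 37 x 48 mm, a bystander; origin at the centre of its underside
- pill_bottle: white pill bottle, 41 x 73 mm, a bystander; origin at the centre of its underside
Things that resemble listed ones, but are neither listed nor needed, are in the scene too. Leave any green look-alike of the battery alone.

How it is judged:
By the outcome, as a careful person would: the job done as asked, in the order asked, and still so for the second after the job is handed in, with the robot touching nothing.
It also fails if it takes over 72 s, if anything falls off the work surface, if the arm or the gripper's body presses on something with over 40 N, if the wrist force passes 120 N, or if a joint passes its speed limit or range.

## Robot

A 6-joint arm with a two-finger parallel gripper is mounted at the origin on a cart in front of the work surface, level with it; the furniture and walls round the work are solid. World frame = base frame: x ahead of the robot, y to its left, z up, the work surface at z = 0. Lengths are in m, angles in degrees, forces in N, time in s.
With the tool pointing down it reaches from about 0.4 to 0.825 m from the base axis. Payload 7 kg.
Tool frame: the origin (TCP) lies between the finger pads; the fingertips stand 22 mm ahead of it and the grasp point (between the pads) lies 3 mm ahead of it; z points along the fingers, y is the line along which they close (so a half turn about z gives the same grasp; the last joint's range is limited). The gripper opens to 88 mm and grips with 3 to 60 N. Pads are 19 mm wide; open, the fingers measure 130 mm over their backs; the gripper's body (78 mm by 193 mm) begins 47 mm behind the grasp point.
Start: joints at [88.47, 20.546, 0.682, 0, -70.136, -16.507], TCP at [0.209, 0.642, 0.249] pointing down, gripper open.
Joint ranges: [-176.03, 176.03], [-82.01, 121.73], [-58.28, 71.71], [-173.87, 95.51], [-174.79, -0.11], [-173.66, 173.66]. Speed limits (degrees/s): [136.94, 136.94, 172.46, 180, 180, 180].

## Interface

Orientations are given as [roll, pitch, yaw] about the fixed x, y, z axes, in that order (R = Rz(yaw) Ry(pitch) Rx(roll)).
In Python, from plant import ctrl gives the robot as it stands.
- The arm moves only by the tool apply_moves, never from a script. Its argument "targets" is a list of rows, each an object with "travel": the shift along the tool's x, y, z in mm, a list of three; "roll": the turn about the tool's z in degrees; "jaw": the finger opening in mm, from 0 to 87.6. In form: [{"travel": [tx, ty, tz], "roll": roll, "jaw": jaw}, ...]. A call has 1 to 10 rows; each row shifts and turns the commanded pose from where the row before left it, along the tool's axes as they then stand; what a row does not reach is not made up. A row lasts 1/10 s, in which the tool goes at most 50 mm and 8.59 degrees, less where a joint would pass 70% of its speed; a pose out of reach is approached as far as the arm can. A call with a gripper value outside its range is refused whole. The fingers move at their own pace and stop on an object; the grip force is fixed at half the most. Time passes only in rows, so rows that do not move let the fingers close. It gives the time, the measured TCP pose, the force, the opening and the grip force at its end, in the units of the state.
- ctrl.get_obs(): the state, without advancing time (a new reading comes with each control period).
- ctrl.snapshot(name): name is "scene" or "side" or "wrist"; returns the picture (420x560x3 uint8, red, green, blue); there is no depth.
- ctrl.calibration(name): a dict with "K" (3x3 intrinsics, pixels), "extrinsics" (4x4, takes a point from camera to world coordinates); the wrist camera has in their place "hand_eye" (4x4, takes a point from camera to tool coordinates, whose origin is the TCP and whose axes are the flange's). Camera axes: x right, y down, z forward; pixel columns grow to the right and rows downward; lengths in m; the calibration is good to about 2 mm. A picture is of the moment at which its call begins: read the wrist's pose just before it. calibration takes no time and is no camera call.
- ctrl.close_job(): hands the job in; it is judged then, once.
The state is a dict: "clock": time; "joint_pos": joint angles; "qvel": joint speeds; "tau": joint torques, N m; "tool_pos": TCP position; "orientation": TCP orientation; "force": force on the tool from outside, world axes, zero at the start; "moment": the same for the moment, N m; "opening": finger opening in m; "gripper_force": force on a finger pad.
Only numpy, scipy, OpenCV 4.12 (cv2) and the standard library are available. Lean on these libraries where they do the work, as an engineer would, in place of code of your own. Each camera call takes 0.05 s, during which the arm holds its last target. There are 200 camera calls.

## Working session

There is one attempt and no reset: what is moved stays moved. The work goes in short steps, Python scripts to look and compute and a tool call to move; the robot and the scene stay as the last step left them, time stands still between calls to the robot, and variables do not carry over. Pictures are saved under pics/ and viewed, at most 10 in all, crops included, and the job is handed in when it is done.

Besides the shell and the picture viewer there is one more tool, called after "Emit:" as a command line: name --argument value ..., lists and objects as JSON in quotes. apply_moves: Moves the arm, as the interface text tells. Its arguments: {"type":"object","properties":{"targets":{"type":"array","items":{"type":"object","properties":{"travel":{"type":"array","items":{"type":"number"}},"roll":{"type":"number"},"jaw":{"type":"number"}}}}},"required":["targets"]}

```bash
mkdir -p pics; ls
python3 - <<'E'
from plant import ctrl
import cv2,numpy as np
o=ctrl.get_obs();print(o)
for n in("scene","side","wrist"):
    im=ctrl.snapshot(n);cv2.imwrite(f"pics/{n}0.png",im[:,:,::-1])
    c=ctrl.calibration(n);print(n,{k:np.round(v,4).tolist() for k,v in c.items()})
E
```

```text
pics
{'clock': 0.0, 'joint_pos': array([ 8.84715709e+01,  2.05914995e+01,  6.32567739e-01, -1.87060064e-02,
       -7.01338824e+01, -1.65069005e+01]), 'qvel': array([-0.0079339 ,  0.11486232,  0.01220811, -0.00023391,  0.04948114,
       -0.00123941]), 'tau': array([ 1.23243894e-04, -5.82721746e+01,  2.93056011e+01,  6.99725524e+00,
        6.95747993e-03, -1.54233867e-04]), 'tool_pos': array([0.20887297, 0.64139824, 0.2476172 ]), 'orientation': array([ 1.79906015e+02, -9.51378162e-03, -1.80416928e+01]), 'force': array([ 0.51333894, -0.35458501,  0.11017781]), 'moment': array([ 0.03235868, -0.04091482, -0.01608688]), 'gripper_force': 0.0, 'opening': 0.08780231357373852}
scene {'K': [[517.8449, 0.0, 282.4439], [0.0, 517.8449, 209.1826], [0.0, 0.0, 1.0]], 'extrinsics': [[-0.6553, -0.5691, 0.4967, 0.0657], [-0.7552, 0.4789, -0.4476, 0.462], [0.0169, -0.6684, -0.7436, 0.8295], [0.0, 0.0, 0.0, 1.0]]}
side {'K': [[524.4387, 0.0, 270.8521], [0.0, 524.4387, 205.8586], [0.0, 0.0, 1.0]], 'extrinsics': [[0.9848, -0.0788, 0.1548, 0.4161], [-0.1735, -0.4924, 0.8529, -0.8905], [0.009, -0.8668, -0.4986, 0.6091], [0.0, 0.0, 0.0, 1.0]]}
wrist {'K': [[307.32, 0.0, 285.0578], [0.0, 307.32, 202.5108], [0.0, 0.0, 1.0]], 'hand_eye': [[0.0007, -0.9697, -0.2444, 0.0655], [1.0, 0.0006, 0.0005, 0.0005], [-0.0003, -0.2444, 0.9697, -0.1362], [0.0, 0.0, 0.0, 1.0]]}
```

View pics/scene0.png

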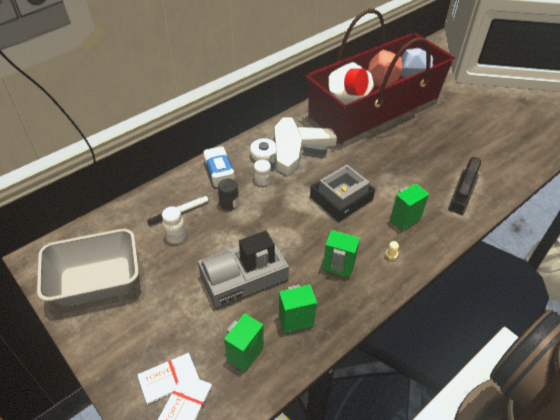

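View pics/side0.png

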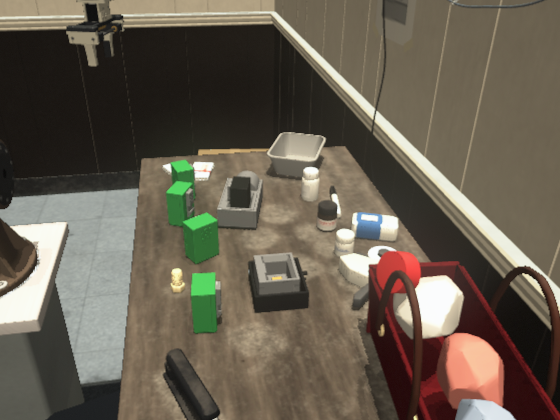

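View pics/wrist0.png

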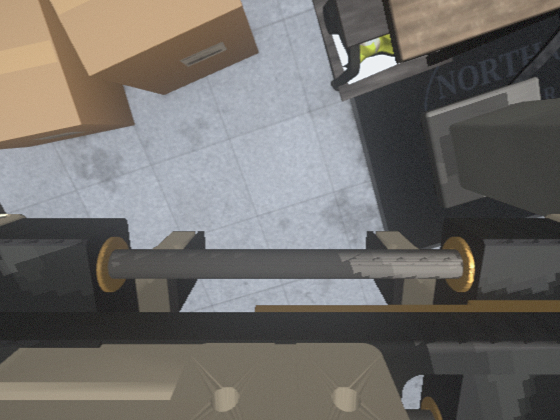

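Scene: the black pack in the printer is near (257,250) and the charger near (342,190). In the side view they are at (241,192) and (277,280). I'll enlarge both.

Run:
```python
import cv2
a=cv2.imread("pics/scene0.png");b=cv2.imread("pics/side0.png")
f=lambda im,x,y,w,h,s:cv2.resize(im[y:y+h,x:x+w],None,fx=s,fy=s,interpolation=cv2.INTER_CUBIC)
cv2.imwrite("pics/c1.png",f(a,190,155,200,150,4))
p=f(b,210,160,65,75,6);q=f(b,242,245,68,75,6)
cv2.imwrite("pics/c2.png",cv2.hconcat([p,q]))
```

```text
(no output)
```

View pics/c1.png

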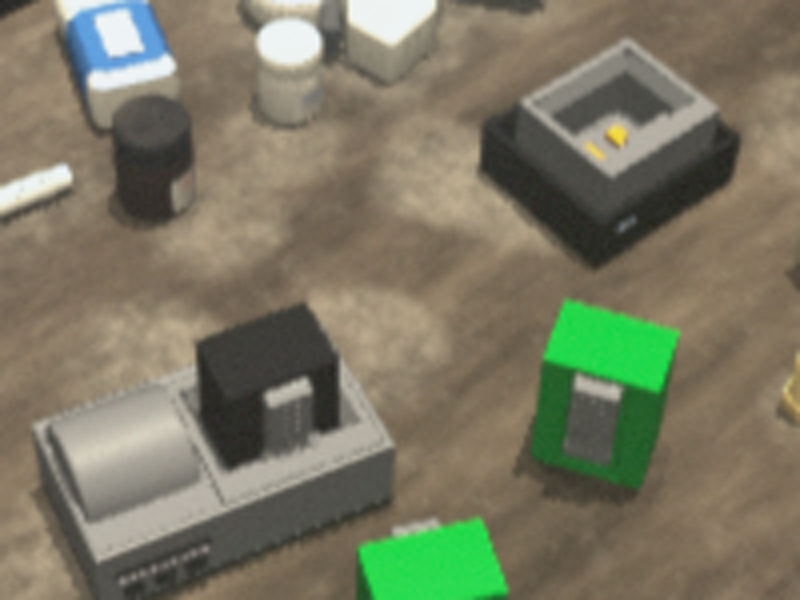

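View pics/c2.png

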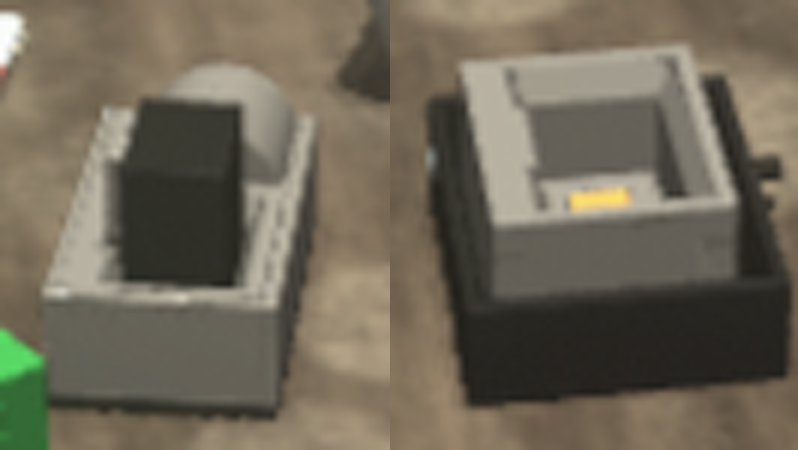

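```bash
cat > h.py <<'E'
import numpy as np,cv2
from plant import ctrl
def P(n):
    c=ctrl.calibration(n);T=np.linalg.inv(c["extrinsics"]);return np.array(c["K"])@T[:3]
def tri(a,b):
    X=cv2.triangulatePoints(P("scene"),P("side"),np.array(a,float).T,np.array(b,float).T);return (X[:3]/X[3]).T
E
python3 - <<'E'
from h import *
s=lambda L,k,x,y:(np.array(L)+.5)/k-.5+[x,y]
# order (-x+y),(-x-y),(+x-y),(+x+y)
def rep(n,a,b):
    X=tri(a,b)*1000;print(n);print(X.round(1));print("mean",X.mean(0).round(1))
    ex=(X[2]+X[3]-X[0]-X[1])[:2]/2;ey=(X[0]+X[3]-X[1]-X[2])[:2]/2
    print("len",np.linalg.norm(ex).round(1),np.linalg.norm(ey).round(1),"yaw",np.degrees([np.arctan2(ex[1],ex[0]),np.arctan2(-ey[0],ey[1])]).round(1))
rep("batt",s([(225,398),(337,355),(305,306),(199,345)],4,190,155),s([(142,98),(122,173),(241,178),(241,102)],6,210,160))
rep("bay",s([(614,178),(718,107),(628,40),(520,103)],4,190,155),s([(462,62),(492,225),(738,208),(688,45)],6,242-65,245))
rep("shell",s([(597,247),(740,137),(628,40),(483,125)],4,190,155),s([(432,98),(462,325),(785,285),(720,78)],6,242-65,245))
E
```

```text
batt
[[518.6 137.8  91.7]
 [505.6  83.5  90.4]
 [543.3  74.5  87.7]
 [552.3 127.9  91.2]]
mean [529.9 105.9  90.3]
len 36.9 55.0 yaw [-14.9 -11.6]
bay
[[ 524.5 -117.    56.3]
 [ 523.  -195.6   56.5]
 [ 592.4 -197.9   54.8]
 [ 594.6 -118.1   55.7]]
mean [ 558.6 -157.1   55.8]
len 69.8 79.2 yaw [-1.4 -1.3]
shell
[[ 515.5  -96.9   28.1]
 [ 513.1 -208.1   32.6]
 [ 603.7 -212.5   37.5]
 [ 608.6 -106.9   34.5]]
mean [ 560.2 -156.1   33.1]
len 92.2 108.5 yaw [-4.5 -1.9]
```

Emit:
apply_moves --targets '[{"travel":[36,31.5,3],"roll":0,"jaw":87},{"travel":[36,31.5,3],"roll":0,"jaw":87},{"travel":[36,31.5,3],"roll":0,"jaw":87},{"travel":[36,31.5,3],"roll":0,"jaw":87},{"travel":[36,31.5,3],"roll":0,"jaw":87},{"travel":[36,31.5,3],"roll":0,"jaw":87},{"travel":[36,31.5,3],"roll":0,"jaw":87},{"travel":[36,31.5,3],"roll":0,"jaw":87},{"travel":[36,31.5,3],"roll":0,"jaw":87},{"travel":[36,31.5,3],"roll":0,"jaw":87}]'

```text
clock: 1.15
tool_pos: [0.4543, 0.229, 0.2186]
orientation: [-180.0, -0.0, -18.0]
force: [1.0, 1.9, -0.2]
opening: 0.0871
gripper_force: 0.0
```

Emit:
apply_moves --targets '[{"travel":[36,31.5,3],"roll":0,"jaw":87},{"travel":[36,31.5,0],"roll":0,"jaw":87},{"travel":[36,31.5,0],"roll":8.4,"jaw":87},{"travel":[0,0,0],"roll":8.4,"jaw":87},{"travel":[0,0,0],"roll":8.4,"jaw":87},{"travel":[0,0,0],"roll":8.4,"jaw":87},{"travel":[0,0,0],"roll":8.4,"jaw":87},{"travel":[0,0,0],"roll":8.4,"jaw":87},{"travel":[0,0,0],"roll":8.4,"jaw":87},{"travel":[0,0,0],"roll":8.4,"jaw":87}]'

```text
clock: 2.15
tool_pos: [0.527, 0.1074, 0.2154]
orientation: [180.0, -0.0, -85.6]
force: [0.9, 0.0, -0.2]
opening: 0.0868
gripper_force: 0.0
```

Emit:
apply_moves --targets '[{"travel":[0,0,0],"roll":8.4,"jaw":87},{"travel":[0,0,0],"roll":8.4,"jaw":87},{"travel":[0,0,0],"roll":0,"jaw":87}]'

```text
clock: 2.45
tool_pos: [0.527, 0.1074, 0.2154]
orientation: [180.0, -0.0, -102.2]
force: [0.3, 0.1, 0.5]
opening: 0.087
gripper_force: 0.0
```

Run:
```python
from h import *
o=ctrl.get_obs();print(o["tool_pos"],o["orientation"])
im=ctrl.snapshot("wrist")[:,:,::-1];cv2.imwrite("pics/w1.png",im)
cv2.imwrite("pics/w1c.png",cv2.resize(im[110:320,145:425],None,fx=2.8,fy=2.8,interpolation=cv2.INTER_CUBIC))
```

```text
[0.52703568 0.10744134 0.21537766] [ 1.79979008e+02 -1.14130003e-02 -1.02171083e+02]
```

View pics/w1c.png

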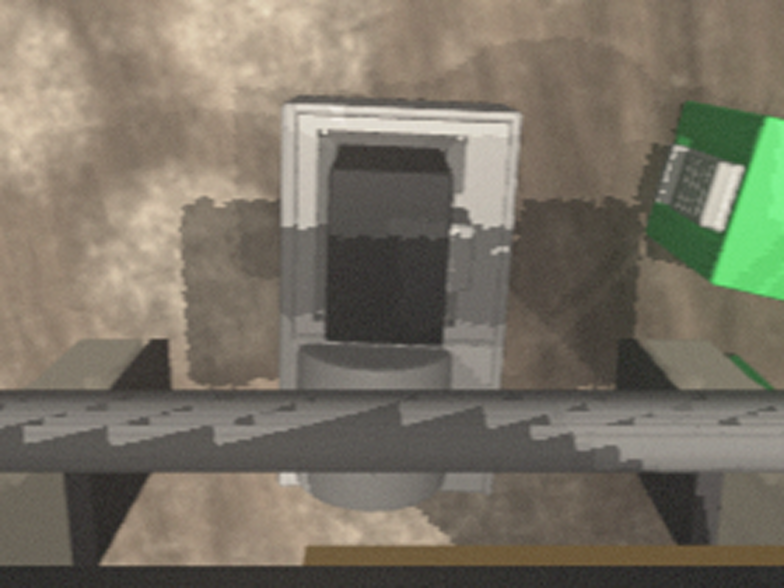

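```bash
cat >> h.py <<'E'
from scipy.spatial.transform import Rotation as Ro
def back(px,z,pos,eul):
    c=ctrl.calibration("wrist");T=np.eye(4);T[:3,:3]=Ro.from_euler("xyz",eul,degrees=True).as_matrix();T[:3,3]=pos
    E=T@np.array(c["hand_eye"]);d=np.c_[np.array(px,float),np.ones(len(px))]@np.linalg.inv(c["K"]).T@E[:3,:3].T
    return E[:3,3]+d*((z-E[2,3])/d[:,2])[:,None]
E
python3 - <<'E'
from h import *
p,e=[0.52704,0.10744,0.21538],[179.98,-.01,-102.17]
s=lambda L:(np.array(L)+.5)/2.8-.5+[145,110]
for z,L in((.092,[(443,344),(451,171),(330,170),(328,342)]),(.049,[(505,385),(521,115),(285,105),(282,380)])):
    X=back(s(L),z,p,e)[:,:2]*1000;print(X.round(1),X.mean(0))
    ex=(X[2]+X[3]-X[0]-X[1])/2;ey=(X[0]+X[3]-X[1]-X[2])/2
    print(np.linalg.norm(ex),np.linalg.norm(ey),np.degrees([np.arctan2(ex[1],ex[0]),np.arctan2(-ey[0],ey[1])]).round(1))
E
```

```text
[[517.2 137.2]
 [503.9  83.4]
 [539.7  75.4]
 [552.9 128.9]] [528.41476842 106.21732718]
36.67018431098122 55.26948695762013 [-12.9 -13.8]
[[498.2 173.7]
 [474.7  76. ]
 [554.1  55.4]
 [579.7 154.1]] [526.67247825 114.7885123 ]
82.96469963695992 101.2559912553737 [-14. -14.]
```

Emit:
apply_moves --targets '[{"travel":[0.8,-1.2,30],"roll":1.4,"jaw":87},{"travel":[0,0,35],"roll":0,"jaw":87},{"travel":[0,0,30],"roll":0,"jaw":87},{"travel":[0,0,20],"roll":0,"jaw":80},{"travel":[0,0,15],"roll":0,"jaw":70},{"travel":[0,0,8.3],"roll":0,"jaw":60},{"travel":[0,0,0],"roll":0,"jaw":55},{"travel":[0,0,0],"roll":0,"jaw":50}]'

```text
clock: 3.3
tool_pos: [0.5286, 0.1067, 0.0778]
orientation: [-180.0, 0.0, -103.3]
force: [-0.7, -0.4, 0.2]
opening: 0.0538
gripper_force: 0.3
```

Emit:
apply_moves --targets '[{"travel":[0,0,0],"roll":0,"jaw":48},{"travel":[0,0,0],"roll":0,"jaw":46},{"travel":[0,0,0],"roll":0,"jaw":44}]'

```text
clock: 3.6
tool_pos: [0.5278, 0.1066, 0.0779]
orientation: [180.0, 0.0, -103.4]
force: [-5.2, 2.9, 4.4]
opening: 0.045
gripper_force: 2.9
```

Emit:
apply_moves --targets '[{"travel":[0,0,0],"roll":0,"jaw":42},{"travel":[0,0,0],"roll":0,"jaw":40},{"travel":[0,0,0],"roll":0,"jaw":38},{"travel":[0,0,0],"roll":0,"jaw":36},{"travel":[0,0,0],"roll":0,"jaw":36}]'

```text
clock: 4.1
tool_pos: [0.5289, 0.1066, 0.0781]
orientation: [-179.9, 0.0, -103.4]
force: [-2.7, -0.4, 7.7]
opening: 0.0382
gripper_force: 30.0
```

Emit:
apply_moves --targets '[{"travel":[0,0,-0.7],"roll":0,"jaw":36},{"travel":[0,0,0],"roll":0,"jaw":36}]'

```text
clock: 4.3
tool_pos: [0.5287, 0.1066, 0.0782]
orientation: [-180.0, 0.0, -103.4]
force: [-1.0, 0.4, 2.5]
opening: 0.0381
gripper_force: 30.0
```

Emit:
apply_moves --targets '[{"travel":[0,0,-0.7],"roll":0,"jaw":36},{"travel":[0,0,0],"roll":0,"jaw":36}]'

```text
clock: 4.5
tool_pos: [0.5281, 0.1064, 0.0785]
orientation: [180.0, -0.0, -103.4]
force: [-0.2, 1.1, -1.9]
opening: 0.0382
gripper_force: 29.9
```

Emit:
apply_moves --targets '[{"travel":[0,0,-0.7],"roll":0,"jaw":36},{"travel":[0,0,0],"roll":0,"jaw":36}]'

```text
clock: 4.7
tool_pos: [0.5282, 0.1064, 0.0792]
orientation: [180.0, -0.0, -103.4]
force: [0.1, 0.6, -1.1]
opening: 0.0382
gripper_force: 29.9
```

Emit:
apply_moves --targets '[{"travel":[0,0,-1],"roll":0,"jaw":36},{"travel":[0,0,-1],"roll":0,"jaw":36},{"travel":[0,0,0],"roll":0,"jaw":36}]'

```text
clock: 5.0
tool_pos: [0.5283, 0.1065, 0.0815]
orientation: [-180.0, 0.0, -103.4]
force: [0.9, -0.0, -2.3]
opening: 0.0385
gripper_force: 29.9
```

Emit:
apply_moves --targets '[{"travel":[0,0,-1],"roll":0,"jaw":36},{"travel":[0,0,-1],"roll":0,"jaw":36},{"travel":[0,0,0],"roll":0,"jaw":36}]'

```text
clock: 5.3
tool_pos: [0.5283, 0.1066, 0.0836]
orientation: [-180.0, 0.0, -103.4]
force: [-0.6, 0.5, -2.2]
opening: 0.0381
gripper_force: 29.9
```

Emit:
apply_moves --targets '[{"travel":[0,0,-8],"roll":0,"jaw":36},{"travel":[0,0,-12],"roll":0,"jaw":36},{"travel":[0,0,-15],"roll":0,"jaw":36},{"travel":[0,0,-20],"roll":0,"jaw":36},{"travel":[0,0,-30],"roll":0,"jaw":36},{"travel":[0,0,-31],"roll":0,"jaw":36},{"travel":[0,0,0],"roll":0,"jaw":36}]'

```text
clock: 6.0
tool_pos: [0.5307, 0.1074, 0.2051]
orientation: [-179.6, 0.3, -103.4]
force: [0.1, -0.5, -1.0]
opening: 0.0382
gripper_force: 29.9
```

Emit:
apply_moves --targets '[{"travel":[20,-8.6,0],"roll":0,"jaw":36},{"travel":[30,-12.9,0],"roll":0,"jaw":36},{"travel":[30,-12.9,0],"roll":0,"jaw":36},{"travel":[30,-12.9,0],"roll":0,"jaw":36},{"travel":[30,-12.9,0],"roll":0,"jaw":36},{"travel":[20,-8.6,0],"roll":-4,"jaw":36},{"travel":[0,0,0],"roll":-5,"jaw":36},{"travel":[0,0,0],"roll":-3,"jaw":36},{"travel":[0,0,0],"roll":0,"jaw":36},{"travel":[0,0,0],"roll":0,"jaw":36}]'

```text
clock: 7.0
tool_pos: [0.5578, -0.0651, 0.1996]
orientation: [-180.0, 0.0, -91.5]
force: [-0.1, -0.5, -1.8]
opening: 0.0379
gripper_force: 29.9
```

Run:
```python
from h import *
o=ctrl.get_obs();print(o["tool_pos"],o["orientation"],o["opening"],o["force"])
im=ctrl.snapshot("wrist")[:,:,::-1];cv2.imwrite("pics/w2.png",im)
cv2.imwrite("pics/w2c.png",cv2.resize(im[60:360,100:500],None,fx=2,fy=2,interpolation=cv2.INTER_CUBIC))
```

```text
[ 0.55783416 -0.06508536  0.19955811] [-1.79995384e+02  5.17937328e-03 -9.15306237e+01] 0.037864244901059836 [-0.06704915 -0.45023972 -1.77595412]
```

View pics/w2c.png

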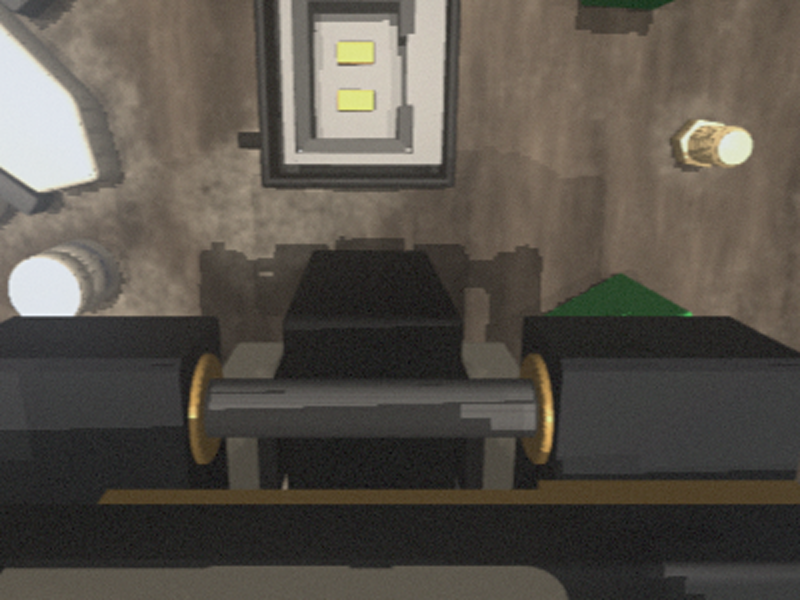

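Run:
```python
import cv2
im=cv2.imread("pics/w2.png")
cv2.imwrite("pics/w2d.png",cv2.resize(im[0:160,200:360],None,fx=3.75,fy=3.75,interpolation=cv2.INTER_CUBIC))
```

```text
(no output)
```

View pics/w2d.png

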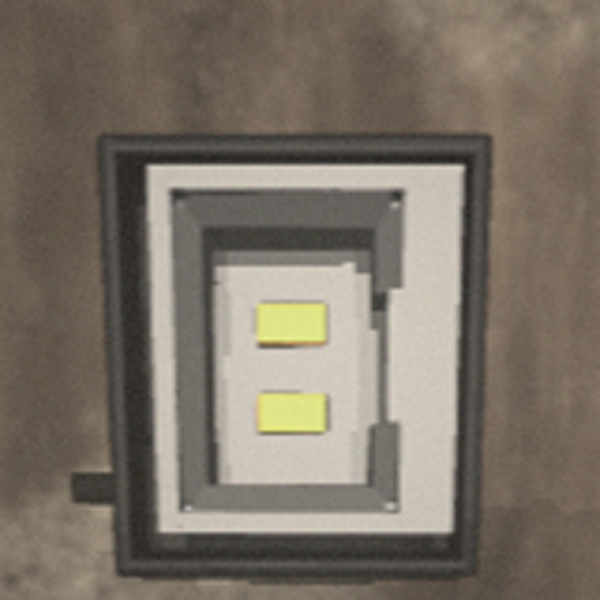

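Run:
```python
from h import *
p,e=[0.557834,-0.065085,0.199558],[-180,.005,-91.53]
s=lambda L:(np.array(L)+.5)/3.75-.5+[200,0]
def rep(n,L,z,f=s):
    X=back(f(L),z,p,e)[:,:2]*1000
    ex=(X[2]+X[3]-X[0]-X[1])/2;ey=(X[0]+X[3]-X[1]-X[2])/2
    print(n,z,X.mean(0).round(1),np.linalg.norm(ex).round(1),np.linalg.norm(ey).round(1),np.degrees([np.arctan2(ex[1],ex[0]),np.arctan2(-ey[0],ey[1])]).round(1))
# order -x+y,-x-y,+x-y,+x+y
for z in(.053,.056): rep("chamf",[(398,511),(405,190),(172,190),(183,511)],z)
for z in(.053,.056): rep("bayouter",[(453,533),(466,166),(147,165),(158,533)],z)
rep("inner",[(372,487),(373,228),(203,228),(216,487)],.046)
rep("floorcontacts",[(327,434),(327,302),(257,302),(257,434)],.022)
rep("shell",[(473,572),(490,138),(102,137),(118,573)],.036)
g=lambda L:(np.array(L)+.5)/2-.5+[100,60]
X=back(g([(312,252),(427,252)]),.1356,p,e);R=Ro.from_euler("xyz",e,degrees=True).as_matrix()
print("pack tool",((X-p)@R*1000).round(1))
X=back(g([(287,323),(459,323)]),.2136,p,e);print("top",((X-p)@R*1000).round(1))
```

```text
chamf 0.053 [ 562.5 -157.1] 52.0 70.6 [-1.5 -1.5]
chamf 0.056 [ 562.5 -156.8] 51.5 69.9 [-1.5 -1.5]
bayouter 0.053 [ 558.7 -156.9] 71.3 80.8 [-1.6 -1.8]
bayouter 0.056 [ 558.7 -156.6] 70.5 80.0 [-1.6 -1.8]
inner 0.046 [ 562.4 -156.5] 38.8 58.5 [-1.5 -0.4]
floorcontacts 0.022 [ 562.7 -156.7] 18.1 32.4 [-1.5 -1.8]
shell 0.036 [ 561.4 -156.6] 91.5 101.7 [-1.5 -1.9]
pack tool [[ 26.9 -19.4  64. ]
 [ 26.9  18.7  64. ]]
top [[ 27.  -17.5 -14. ]
 [ 27.   18.3 -14. ]]
```

The bay opening is centred near (562.5, -157) with yaw about -1.5° and its mouth near z = 55 mm. I'll move the pack over it.

Emit:
apply_moves --targets '[{"travel":[12,-1,0],"roll":0,"jaw":36},{"travel":[25,-1.7,0],"roll":0,"jaw":36},{"travel":[25,-1.7,0],"roll":0,"jaw":36},{"travel":[20,-1.3,0],"roll":0,"jaw":36},{"travel":[10.3,-0.7,10],"roll":0,"jaw":36},{"travel":[0,0,20],"roll":0,"jaw":36},{"travel":[0,0,20],"roll":0,"jaw":36},{"travel":[0,0,12],"roll":0,"jaw":36},{"travel":[0,0,5],"roll":0,"jaw":36},{"travel":[0,0,0],"roll":0,"jaw":36}]'

```text
clock: 8.05
tool_pos: [0.5619, -0.1574, 0.1318]
orientation: [179.9, -0.0, -91.4]
force: [-0.4, -0.3, -2.2]
opening: 0.038
gripper_force: 29.9
```

Emit:
apply_moves --targets '[{"travel":[0,0,2],"roll":0,"jaw":36},{"travel":[0,0,2],"roll":0,"jaw":36},{"travel":[0,0,2],"roll":0,"jaw":36},{"travel":[0,0,0],"roll":0,"jaw":36}]'

```text
clock: 8.45
tool_pos: [0.562, -0.1575, 0.1264]
orientation: [-180.0, 0.0, -91.4]
force: [-0.9, 0.1, -1.6]
opening: 0.0383
gripper_force: 29.9
```

Bottom is near 58 mm. I'll descend by feel.

Emit:
apply_moves --targets '[{"travel":[0,0,1.5],"roll":0,"jaw":36},{"travel":[0,0,1.5],"roll":0,"jaw":36},{"travel":[0,0,1],"roll":0,"jaw":36},{"travel":[0,0,0],"roll":0,"jaw":36}]'

```text
clock: 8.85
tool_pos: [0.5619, -0.1576, 0.1222]
orientation: [180.0, -0.0, -91.4]
force: [-0.8, 0.3, -2.5]
opening: 0.038
gripper_force: 29.9
```

Emit:
apply_moves --targets '[{"travel":[0,0,1],"roll":0,"jaw":36},{"travel":[0,0,1],"roll":0,"jaw":36},{"travel":[0,0,1],"roll":0,"jaw":36},{"travel":[0,0,0],"roll":0,"jaw":36}]'

```text
clock: 9.25
tool_pos: [0.562, -0.1576, 0.1192]
orientation: [180.0, -0.0, -91.4]
force: [-0.2, 0.6, -2.2]
opening: 0.0384
gripper_force: 29.9
```

Emit:
apply_moves --targets '[{"travel":[0,0,1],"roll":0,"jaw":36},{"travel":[0,0,1],"roll":0,"jaw":36},{"travel":[0,0,0],"roll":0,"jaw":36}]'

```text
clock: 9.55
tool_pos: [0.562, -0.1575, 0.1172]
orientation: [180.0, 0.0, -91.4]
force: [0.8, -0.2, -1.6]
opening: 0.0379
gripper_force: 29.9
```

Emit:
apply_moves --targets '[{"travel":[0,0,1],"roll":0,"jaw":36},{"travel":[0,0,1],"roll":0,"jaw":36},{"travel":[0,0,0],"roll":0,"jaw":36}]'

```text
clock: 9.85
tool_pos: [0.5619, -0.1575, 0.1152]
orientation: [180.0, 0.0, -91.4]
force: [0.2, 0.5, -2.6]
opening: 0.0379
gripper_force: 29.9
```

Emit:
apply_moves --targets '[{"travel":[0,0,1],"roll":0,"jaw":36},{"travel":[0,0,1],"roll":0,"jaw":36},{"travel":[0,0,0],"roll":0,"jaw":36}]'

```text
clock: 10.15
tool_pos: [0.5619, -0.1575, 0.1132]
orientation: [180.0, 0.0, -91.4]
force: [1.1, 0.1, -1.7]
opening: 0.0385
gripper_force: 29.9
```

Emit:
apply_moves --targets '[{"travel":[0,0,1],"roll":0,"jaw":36},{"travel":[0,0,1],"roll":0,"jaw":36},{"travel":[0,0,0],"roll":0,"jaw":36}]'

```text
clock: 10.45
tool_pos: [0.5619, -0.1575, 0.1112]
orientation: [180.0, -0.0, -91.4]
force: [0.8, -0.2, -2.0]
opening: 0.0383
gripper_force: 29.9
```

Emit:
apply_moves --targets '[{"travel":[0,0,1],"roll":0,"jaw":36},{"travel":[0,0,1],"roll":0,"jaw":36},{"travel":[0,0,0],"roll":0,"jaw":36}]'

```text
clock: 10.75
tool_pos: [0.5619, -0.1576, 0.1092]
orientation: [180.0, 0.0, -91.4]
force: [0.2, -0.1, -2.4]
opening: 0.0386
gripper_force: 29.9
```

Emit:
apply_moves --targets '[{"travel":[0,0,1.5],"roll":0,"jaw":36},{"travel":[0,0,1.5],"roll":0,"jaw":36},{"travel":[0,0,1.5],"roll":0,"jaw":36},{"travel":[0,0,1.5],"roll":0,"jaw":36},{"travel":[0,0,0],"roll":0,"jaw":36}]'

```text
clock: 11.25
tool_pos: [0.5619, -0.1575, 0.1031]
orientation: [180.0, 0.0, -91.4]
force: [0.6, -0.3, -2.4]
opening: 0.0383
gripper_force: 29.9
```

Emit:
apply_moves --targets '[{"travel":[0,0,1.5],"roll":0,"jaw":36},{"travel":[0,0,1.5],"roll":0,"jaw":36},{"travel":[0,0,1.5],"roll":0,"jaw":36},{"travel":[0,0,1.5],"roll":0,"jaw":36},{"travel":[0,0,0],"roll":0,"jaw":36}]'

```text
clock: 11.75
tool_pos: [0.5619, -0.1575, 0.0971]
orientation: [180.0, 0.0, -91.4]
force: [-0.0, 0.8, -1.2]
opening: 0.0383
gripper_force: 29.9
```

Emit:
apply_moves --targets '[{"travel":[0,0,1.5],"roll":0,"jaw":36},{"travel":[0,0,1.5],"roll":0,"jaw":36},{"travel":[0,0,0],"roll":0,"jaw":36},{"travel":[0,0,0],"roll":0,"jaw":36}]'

```text
clock: 12.15
tool_pos: [0.562, -0.1576, 0.0943]
orientation: [180.0, -0.0, -91.4]
force: [-0.0, 0.3, -3.1]
opening: 0.0382
gripper_force: 29.9
```

Emit:
apply_moves --targets '[{"travel":[0,0,1],"roll":0,"jaw":36},{"travel":[0,0,1],"roll":0,"jaw":36},{"travel":[0,0,0],"roll":0,"jaw":36}]'

```text
clock: 12.45
tool_pos: [0.5619, -0.1575, 0.0922]
orientation: [180.0, 0.0, -91.4]
force: [0.8, -0.5, -2.0]
opening: 0.0383
gripper_force: 29.9
```

Emit:
apply_moves --targets '[{"travel":[0,0,1],"roll":0,"jaw":36},{"travel":[0,0,1],"roll":0,"jaw":36},{"travel":[0,0,0],"roll":0,"jaw":36}]'

```text
clock: 12.75
tool_pos: [0.5621, -0.1576, 0.0903]
orientation: [180.0, -0.0, -91.4]
force: [-1.0, -0.3, -1.2]
opening: 0.0382
gripper_force: 29.9
```

Emit:
apply_moves --targets '[{"travel":[0,0,1],"roll":0,"jaw":36},{"travel":[0,0,1],"roll":0,"jaw":36},{"travel":[0,0,0],"roll":0,"jaw":36}]'

```text
clock: 13.05
tool_pos: [0.5621, -0.1576, 0.0884]
orientation: [-180.0, -0.0, -91.4]
force: [0.0, 1.3, 0.1]
opening: 0.0379
gripper_force: 30.0
```

Emit:
apply_moves --targets '[{"travel":[0,0,1],"roll":0,"jaw":36},{"travel":[0,0,0],"roll":0,"jaw":36}]'

```text
clock: 13.25
tool_pos: [0.5621, -0.1576, 0.0874]
orientation: [-180.0, -0.0, -91.4]
force: [-0.9, -0.2, 0.7]
opening: 0.0383
gripper_force: 30.0
```

Emit:
apply_moves --targets '[{"travel":[0,0,1],"roll":0,"jaw":36},{"travel":[0,0,0],"roll":0,"jaw":36}]'

```text
clock: 13.45
tool_pos: [0.5622, -0.1576, 0.0864]
orientation: [-180.0, -0.0, -91.4]
force: [0.1, -0.3, 1.3]
opening: 0.0384
gripper_force: 30.0
```

Emit:
apply_moves --targets '[{"travel":[0,0,0.7],"roll":0,"jaw":36},{"travel":[0,0,0],"roll":0,"jaw":36}]'

```text
clock: 13.65
tool_pos: [0.5621, -0.1576, 0.0857]
orientation: [-180.0, -0.0, -91.4]
force: [0.1, -0.1, 1.1]
opening: 0.0385
gripper_force: 30.0
```

Emit:
apply_moves --targets '[{"travel":[0,0,0.7],"roll":0,"jaw":36},{"travel":[0,0,0],"roll":0,"jaw":36}]'

```text
clock: 13.85
tool_pos: [0.5622, -0.1576, 0.0853]
orientation: [-180.0, -0.0, -91.4]
force: [-0.7, 0.8, 3.5]
opening: 0.0384
gripper_force: 30.0
```

Emit:
apply_moves --targets '[{"travel":[0,0,0.5],"roll":0,"jaw":36},{"travel":[0,0,0],"roll":0,"jaw":36}]'

```text
clock: 14.05
tool_pos: [0.5623, -0.1576, 0.0851]
orientation: [-180.0, -0.0, -91.4]
force: [-1.9, 1.3, 7.3]
opening: 0.038
gripper_force: 30.0
```

Emit:
apply_moves --targets '[{"travel":[0,0,0.5],"roll":0,"jaw":36},{"travel":[0,0,0],"roll":0,"jaw":36}]'

```text
clock: 14.25
tool_pos: [0.5623, -0.1576, 0.085]
orientation: [-180.0, -0.0, -91.4]
force: [-3.3, 1.1, 10.7]
opening: 0.0384
gripper_force: 30.0
```

Hard stop found, with the floor near 17 mm, matching the picture. I'll release.

Emit:
apply_moves --targets '[{"travel":[0,0,0],"roll":0,"jaw":60},{"travel":[0,0,0],"roll":0,"jaw":70},{"travel":[0,0,0],"roll":0,"jaw":80},{"travel":[0,0,0],"roll":0,"jaw":80}]'

```text
clock: 14.65
tool_pos: [0.5623, -0.1575, 0.0838]
orientation: [-180.0, 0.0, -91.4]
force: [-0.6, -0.3, 0.0]
opening: 0.0648
gripper_force: 0.0
```

Emit:
apply_moves --targets '[{"travel":[0,0,-10],"roll":0,"jaw":80},{"travel":[0,0,-20],"roll":0,"jaw":80},{"travel":[0,0,-30],"roll":0,"jaw":80},{"travel":[0,0,-40],"roll":0,"jaw":80},{"travel":[-10,0,-20],"roll":0,"jaw":80},{"travel":[-30,0,0],"roll":0,"jaw":80},{"travel":[-40,0,0],"roll":0,"jaw":80},{"travel":[0,0,0],"roll":0,"jaw":80},{"travel":[0,0,0],"roll":0,"jaw":80}]'

```text
clock: 15.55
tool_pos: [0.5643, -0.0768, 0.2047]
orientation: [-179.9, 0.0, -91.3]
force: [-0.9, -0.1, -0.3]
opening: 0.0799
gripper_force: 0.0
```

Run:
```python
from h import *
o=ctrl.get_obs();print(o["tool_pos"],o["orientation"],o["force"])
f=lambda im,x,y,w,h:cv2.resize(im[y:y+h,x:x+w],(400,400),interpolation=cv2.INTER_CUBIC)
w=ctrl.snapshot("wrist")[:,:,::-1];b=ctrl.snapshot("side")[:,:,::-1]
cv2.imwrite("pics/f.png",cv2.hconcat([f(w,180,0,200,200),f(b,237,230,80,80)]))
```

```text
[ 0.56428505 -0.07677345  0.2047361 ] [-1.79947895e+02  4.83527238e-03 -9.13205459e+01] [-0.92822115 -0.10595096 -0.34545642]
```

View pics/f.png

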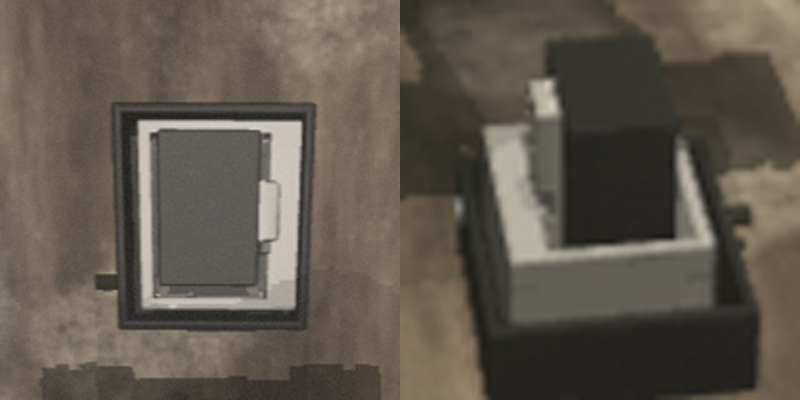

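The pack stands upright in the bay. Its tab, at about (270,210) in the left half, sticks out roughly 7.5 mm on the catch side, so it has sprung fully out. I'll hand in the job.

```bash
python3 -c "
from plant import ctrl
print(ctrl.close_job())"
```

```text
the job is handed in; nothing more can be done
None
```

The pack is seated on the charger's hard stop with its tab sprung out on the catch side and the gripper clear. The job was handed in at about 16 s, with measured forces never above about 11 N; I judged the latch from the pictures and did not test it with a pull.

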